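Put a tape roll away in the child-proof cupboard

ROBOT

A 6-joint arm with a two-finger parallel gripper is mounted at the origin on a cart in front of the work surface, level with it; the furniture and walls round the work are solid. World frame = base frame: x ahead of the robot, y to its left, z up, the work surface at z = 0. Lengths are in m, angles in rad, forces in N, time in s.
With the tool pointing down it reaches from about 0.3 to 0.775 m from the base axis. Payload 14.6 kg.
Tool frame: the origin (TCP) lies on the mounting face of the last link; the fingertips stand 173 mm ahead of it and the grasp point (between the pads) lies 155 mm ahead of it; z points along the fingers, y is the line along which they close (so a half turn about z gives the same grasp; the last joint's range is limited). The gripper opens to 85 mm and grips with 20 to 120 N. Pads are 22 mm wide; open, the fingers measure 114 mm over their backs; the gripper's body (76 mm by 85 mm) begins 54 mm behind the grasp point. The pads swing forward as they close: fully open they stand 13 mm farther back than shut.
Start: joints at [1.095, 0.3, 1.521, -0, 1.321, -0.067], TCP at [0.219, 0.505, 0.405] pointing down, gripper open.
Joint ranges: [-3.03, 3.03], [-0.79, 2.21], [0.23, 2.52], [-1.04, 4.18], [0, 3.07], [-2.55, 2.55]. Speed limits (rad/s): [2.22, 2.22, 2.57, 3.14, 3.14, 3.14].

INTERFACE

Orientations are given as a unit quaternion [x, y, z, w].
In Python, from rig import ctrl gives the robot as it stands.
- The arm moves only by the shell command python3 -m handwheel 'ROWS'. ROWS is a JSON object of lists of equal length, an entry for each row: "delta_pos": the shift along the tool's x, y, z in units of 30 mm (1.0 is 30 mm), a list of three; "roll": the turn about the tool's z in units of 8 degrees (1.0 is 8 degrees); "claw": the opening, from 0 (shut) to 1 (fully open). In form: {"delta_pos": [[dx, dy, dz], ...], "roll": [roll, ...], "claw": [claw, ...]}. A call has 1 to 20 rows; each row shifts and turns the commanded pose from where the row before left it, along the tool's axes as they then stand; what a row does not reach is not made up. A row lasts 1/10 s, in which the tool goes at most 50 mm and 8.59 degrees, less where a joint would pass 70% of its speed; a pose out of reach is approached as far as the arm can. A call is refused whole if a number of a shift passes 1 or a number of a turn 1, either way. A call with a gripper value outside its range is refused whole. The fingers move at their own pace and stop on an object; the grip force is fixed at half the most. Time passes only in rows, so rows that do not move let the fingers close. It gives the time, the measured TCP pose, the force, the opening and the grip force at its end, in the units of the state.
- ctrl.get_obs(): the state, without advancing time (a new reading comes with each control period).
- ctrl.snapshot(name): name is "scene" or "top" or "wrist"; returns a dict with "pixels" (400x640x3 uint8, red, green, blue), "vertical_fov" (degrees; the focal length in pixels is half the picture's height over the tangent of half this angle, whatever the lens; pixels are square), "cx", "cy" (the principal point, pixels), "xyz" and "orientation" of the camera in the world. Camera axes: x right, y up, looking along -z (the intrinsics and any distortion apply to the point x, -y, -z); pixel columns grow to the right and rows downward; lengths in m; the calibration is good to about 2 mm. A picture is of the moment at which its call begins. There is no depth.
- ctrl.close_job(): hands the job in; it is judged then, once.
The state is a dict: "t": time; "joint_pos": joint angles; "joint_velocities": joint speeds; "joint_efforts": joint torques, N m; "position": TCP position; "tcp_rot": TCP orientation; "contact_force": force on the tool from outside, world axes, zero at the start; "moment": the same for the moment, N m; "opening": finger opening in m; "finger_force": force on a finger pad.
Only numpy, scipy, OpenCV 4.12 (cv2) and the standard library are available. Lean on these libraries where they do the work, as an engineer would, in place of code of your own. Each camera call takes 0.05 s, during which the arm holds its last target. There are 200 camera calls.

TASK

Put the small tape roll that stands on its edge away in the child-proof cupboard. Pull the door by its bar handle until the hidden catch stops it ajar, reach down through the gap behind the door to press the catch down while you draw the door on, and swing it wide open. Then set the roll on edge on the chute so that it rolls inside by itself, and shut the door fully so that the catch snaps up again; leave the other things on the table where they are.

Things in the scene. Friction and masses are not known exactly. Their poses are not given: they have to be found in the camera images.
- cupboard: Small plywood cupboard, fixed, 100 deep x 160 wide x 165 mm high. Origin: centre of its underside. Its x axis points from front to back, y to the side away from the hinge, z up. The carcass's front plane is at x=-50 mm.
- rail (a point): Lower edge, middle, of the rail that hangs from the roof just behind the front plane (12 mm thick, x=-48 to -36 mm, down to z=137 mm). The catch's barb hooks behind it.
- chute_top (a point): Point on the floor of the wooden chute 45 mm outside the front plane, z 55 mm: a good place to set the roll. The chute is a straight trough along the cupboard's x at y=+20 mm, under the door: 26 mm between low side lips (8 mm above its floor); floor slopes down inwards by 0.19 rad, from z=60 mm at the outer end (x=-125) through 46 mm at the front plane to 28 mm at the back wall (x=+42).
- door (a joint): Door hinge, rad: 0 = shut (starts there or nearly), grows as the door opens towards the robot, anticlockwise seen from above, at most 2.3; light friction, stays where it is left. The catch stops it at about 0.375 rad; the gap 115 mm from the hinge is then about 42 mm wide and open from above.
- door_hinge (a point): On the vertical hinge line, at table height: cupboard x=-52, y=-80 mm. The white door panel is 160 mm wide (from the hinge line towards +y when shut), 14 mm thick, its inner face in line with the hinge line, from z=70 to z=165 mm. Shut, it leaves only 24 mm over the chute: the roll does not pass.
- handle (a point): Middle of the door's bar handle: 8 mm thick steel bar, 56 mm long, level and parallel to the door, 120 mm from the hinge line, 33 mm in front of the outer face (29 mm free behind the bar, 48 mm between its end posts), z=147 mm, 18 mm below the door's top edge.
- catch (a joint): Travel of the white spring catch on the door's inner face, m: 0 = up, 0.018 = fully down. Springs up; pressing takes 3 N at first, 6 N at the bottom. Its barb hooks behind the rail; pressed more than 0.011 it passes below, to be kept down until the door is past 0.6 rad. The barb's far side is sloped: pushing the door shut (about 5 N) makes it dip and snap up by itself.
- catch_pad (a point): Middle of the top face of the catch's press pad (26 mm along the door, reaching 2 to 32 mm from its inner face, level). This point is 18 mm behind the inner face, 115 mm from the hinge line, z=134 mm when up (31 mm below the door's top edge). It moves with the door. The 14 mm wide tongue goes on to 89 mm from the inner face.
- roll: Small patterned paper-tape roll standing on its edge: 39 mm diameter, 12 mm wide, 18 g. Origin at its lowest point at the start. Its level rolling axis is its own direction (0.309, 0.951, 0), i.e. 1.257 rad anticlockwise from its x axis.
- roll_center (a point): Centre of that roll, 19 mm above the table at the start.
- big_tape: Large masking-tape roll lying flat, 104 mm across, 25 mm high; bystander. Origin: centre of its underside.
- flat_roll: Small paper-tape roll lying flat, 41 mm across, 15 mm high; bystander, not the one to put away. Origin: centre of its underside.
- punch: Hole punch pliers lying on their side, 52 x 142 x 16 mm; bystander. Origin: centre of the underside.

How it is judged:
By the outcome, as a careful person would: the job done as asked, in the order asked, and still so for the second after the job is handed in, with the robot touching nothing.
It also fails if it takes over 72 s, if anything falls off the work surface, if the arm or the gripper's body presses on something with over 40 N, if the wrist force passes 120 N, or if a joint passes its speed limit or range.

## Working session

There is one attempt and no reset: what is moved stays moved. The work goes in short steps, Python scripts to look and compute and a shell command to move; the robot and the scene stay as the last step left them, time stands still between calls to the robot, and variables do not carry over. Pictures are saved under pics/ and viewed, at most 10 in all, crops included, and the job is handed in when it is done.

```bash
mkdir -p pics; ls; python3 - <<'E'
from rig import ctrl
import cv2
print(ctrl.get_obs())
for n in ["scene","top"]:
    s=ctrl.snapshot(n); print(n,{k:v for k,v in s.items() if k!="pixels"})
    cv2.imwrite(f"pics/{n}0.png",s["pixels"][:,:,::-1])
E
```

```text
pics
{'t': 0.0, 'joint_pos': array([ 1.09542892e+00,  3.00467282e-01,  1.52159370e+00,  1.80489107e-05,
        1.32072868e+00, -6.66038251e-02]), 'joint_velocities': array([-9.99326955e-04, -1.59845228e-03,  1.26405359e-03, -1.62082987e-03,
        7.06245496e-05,  1.19596326e-03]), 'joint_efforts': array([-2.72990073e-03, -5.43491578e+01, -3.61783183e+01, -1.75891741e-04,
        4.10337860e-03,  1.07891671e-05]), 'position': array([0.21859728, 0.50465166, 0.40411796]), 'tcp_rot': array([ 2.02964012e-01,  9.79186015e-01, -5.74320293e-04, -1.68630930e-04]), 'contact_force': array([-0.1114682 , -0.05832943, -0.10474825]), 'moment': array([-0.01427857, -0.02674035, -0.03281821]), 'finger_force': 0.0, 'opening': 0.08536174426894394}
scene {'vertical_fov': 54.50774518313424, 'cx': 324.9482662160021, 'cy': 199.07052554656124, 'xyz': array([-0.13146551, -0.20245773,  0.46942994]), 'orientation': array([ 0.45827595, -0.28512777, -0.43160768,  0.72277252])}
top {'vertical_fov': 53.17965829985919, 'cx': 319.95119386704687, 'cy': 199.30405849014596, 'xyz': array([0.00136326, 0.03959273, 0.98643961]), 'orientation': array([ 0.21502816, -0.18002737, -0.60154724,  0.74799329])}
```

View pics/scene0.png

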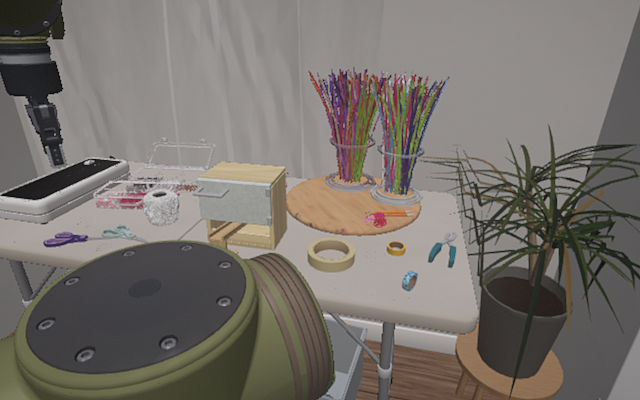

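View pics/top0.png

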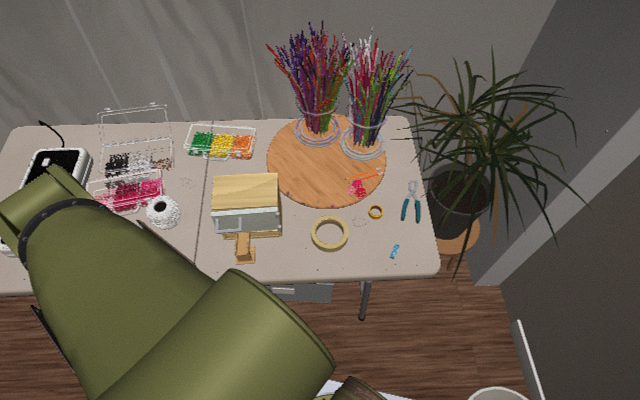

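The scene view shows the cupboard at about (245,205), with the door handle at its left, chute at (222,235), blue roll on edge at (410,280) and flat roll at (396,248). In the top view the cupboard roof is at (245,190), chute at (244,248) and blue roll at (395,251). I need a zoom for the corners.

```bash
python3 - <<'E'
import cv2,numpy as np
a=cv2.imread("pics/top0.png")[160:270,200:300];b=cv2.imread("pics/scene0.png")[155:255,190:295]
a=cv2.resize(a,(400,440),interpolation=cv2.INTER_CUBIC);b=cv2.resize(b,(400,381),interpolation=cv2.INTER_CUBIC)
b=cv2.copyMakeBorder(b,0,59,0,0,cv2.BORDER_CONSTANT)
cv2.imwrite("pics/crop0.png",np.hstack([a,b]))
E
cat > h.py <<'E'
import numpy as np,cv2
from scipy.spatial.transform import Rotation as R
def ray(s,uv):
    f=200/np.tan(np.radians(s["vertical_fov"])/2)
    d=np.array([(uv[0]-s["cx"])/f,-(uv[1]-s["cy"])/f,-1])
    return np.array(s["xyz"]),R.from_quat(s["orientation"]).apply(d)
def onz(s,uv,z):
    o,d=ray(s,uv); return o+d*(z-o[2])/d[2]
def proj(s,p):
    f=200/np.tan(np.radians(s["vertical_fov"])/2)
    q=R.from_quat(s["orientation"]).inv().apply(np.array(p)-s["xyz"])
    return np.array([s["cx"]-f*q[...,0]/q[...,2],s["cy"]+f*q[...,1]/q[...,2]]).T
E
```

```text
(no output)
```

View pics/crop0.png

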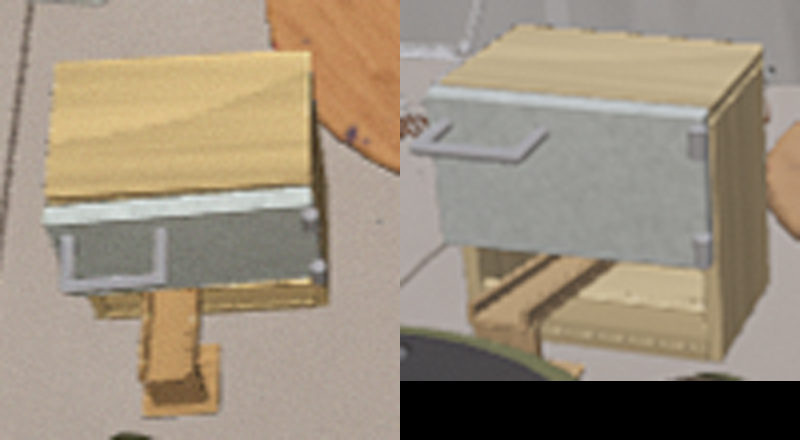

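The left crop (top) shows the roof corners at (54,62), (310,51), (309,188) and (48,197), and the chute end at about (150,380)–(200,370). The right crop (scene) shows the roof and bottom corners at (515,25), (763,45) and (722,358), with the handle upper left.

```bash
python3 - <<'E'
from rig import ctrl
from h import *
from scipy.optimize import least_squares
S=ctrl.snapshot("scene");T=ctrl.snapshot("top")
t=lambda u,v:(200+(u+.5)/4-.5,160+(v+.5)/4-.5)
c=lambda u,v:(190+(u-400)/3.81,155+v/3.81)
ob=[(T,t(54,62),(.05,.08,.165)),(T,t(310,51),(.05,-.08,.165)),(T,t(309,188),(-.05,-.08,.165)),(T,t(48,197),(-.05,.08,.165)),
(S,c(515,25),(.05,.08,.165)),(S,c(763,45),(.05,-.08,.165)),(S,c(722,358),(-.05,-.08,0)),(S,c(768,290),(.05,-.08,0))]
def w(p,q): return R.from_euler('z',p[2]).apply(q)+[p[0],p[1],0]
f=lambda p:np.concatenate([proj(s,w(p,np.array(q)))-uv for s,uv,q in ob])
r=least_squares(f,[.5,.1,0],loss='soft_l1');print(r.x,f(r.x).reshape(-1,2).round(1).tolist())
for n,q in dict(handle=(-.099,.04,.147),hinge=(-.052,-.08,0),chute=(-.095,.02,.055)).items():print(n,w(r.x,np.array(q)).round(4))
for s,n in((S,'s'),(T,'t')):
    h=cv2.cvtColor(s["pixels"],cv2.COLOR_RGB2HSV);m=cv2.inRange(h,(90,90,60),(115,255,255))
    k,l,st,ce=cv2.connectedComponentsWithStats(m)
    for i in range(1,k):
        if st[i,4]>12 :print(n,st[i],ce[i].round(1),onz(s,ce[i],.0195).round(4))
# bystanders rough
for n,uv,z in(('big',(329,233),.0125),('flat',(376,212),.0075),('punch',(411,203),.008)):print(n,onz(T,uv,z).round(3))
E
```

```text
[0.50172635 0.32778555 0.27795535] [[0.9, 0.2], [0.4, 0.1], [1.0, -0.8], [-0.8, 0.3], [-0.2, -1.1], [-0.3, -0.6], [-0.8, 1.6], [0.1, -1.8]]
handle [0.3956 0.3391 0.147 ]
hinge [0.4737 0.2366 0.    ]
chute [0.4049 0.321  0.055 ]
s [441  79   7  12  14] [443.9  84.4] [3.1713 0.4425 0.0195]
s [431  97   8  17  25] [434.4 104.1] [2.2965 0.3115 0.0195]
s [417 130   8  23  29] [420.5 141.1] [1.4511 0.1696 0.0195]
s [387 132   6  20  36] [390.2 142.8] [1.3609 0.2709 0.0195]
s [387 157   3  23  33] [388.3 167.2] [1.0773 0.18   0.0195]
s [429 243  13  19  95] [434.4 250.4] [ 0.6207 -0.0848  0.0195]
s [449 246   7  21  97] [451.8 255.4] [ 0.6189 -0.1221  0.0195]
s [404 271  10  11  29] [407.9 275. ] [ 0.5047 -0.0605  0.0195]
t [404  47   7  15  18] [407.1  53.9] [ 1.3115 -0.0223  0.0195]
t [389  84   6  13  17] [391.5  89.6] [1.1058 0.0123 0.0195]
t [351  96   4  10  13] [352.5 100.2] [1.024  0.1367 0.0195]
t [357 114   5  10  20] [359.  118.5] [0.9448 0.1013 0.0195]
t [402 199   7  21  70] [404.4 208. ] [ 0.6309 -0.08    0.0195]
t [416 200   4  21  72] [417.7 209.8] [ 0.6331 -0.1175  0.0195]
t [391 245   8  13  51] [394.2 250.6] [ 0.492  -0.0669  0.0195]
big [0.51  0.114 0.012]
flat [ 0.608 -0.004  0.007]
punch [ 0.66  -0.099  0.008]
```

```bash
python3 -m handwheel '{"delta_pos":[[0,0,0],[0,0,0],[0,0,0],[0,0,0],[0,0,0],[0,0,0],[0,0,0],[-0.87,0.5,0],[-0.87,0.5,0],[-0.87,0.5,0],[-0.87,0.5,0],[-0.87,0.5,0],[-0.87,0.5,0],[-0.87,0.5,0],[-0.87,0.5,0],[0,0,0]],"roll":[0.9,0.9,0.9,0.9,0.9,0.9,0.9,0,0,0,0,0,0,0,0,0],"claw":[0.28,0.28,0.28,0.28,0.28,0.28,0.28,0.28,0.28,0.28,0.28,0.28,0.28,0.28,0.28,0.28]}'
python3 - <<'E'
from rig import ctrl
import cv2
from h import *
s=ctrl.snapshot("wrist"); print({k:v for k,v in s.items() if k!="pixels"})
cv2.imwrite("pics/w1.png",s["pixels"][:,:,::-1])
E
```

```text
t: 1.8
position: [0.3938, 0.3357, 0.4045]
tcp_rot: [0.602, 0.799, -0.0, 0.0]
contact_force: [0.0, -0.4, -0.0]
opening: 0.0241
finger_force: 0.0
{'vertical_fov': 64.62055345594463, 'cx': 319.2855451020621, 'cy': 202.57826774814183, 'xyz': array([0.37323943, 0.41009547, 0.37381539]), 'orientation': array([-0.15175689, -0.02124994,  0.13730978,  0.97860325])}
```

View pics/w1.png

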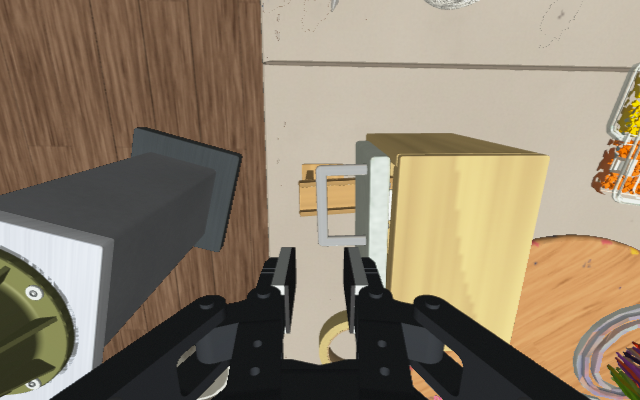

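The wrist view shows the handle bar running from (320,167) to (323,241), the roof's front corner at (397,155), its back corner at (549,155), and the door's white top edge near column 378.

```bash
python3 - <<'E'
from rig import ctrl
from h import *
s=ctrl.snapshot("wrist")
a=onz(s,(397,155),.165);b=onz(s,(549,155),.165);c=onz(s,(387,338),.165)
print(a,b,c,np.linalg.norm(b-a),'yaw',np.arctan2(*(b-a)[1::-1]),np.arctan2(*(a-c)[1::-1])-np.pi/2)
h1=onz(s,(321.5,171),.151);h2=onz(s,(323.5,241),.151);print(h1,h2,(h1+h2)/2,np.linalg.norm(h1-h2),np.arctan2(*(h1-h2)[1::-1])-np.pi/2)
d1=onz(s,(372,158),.165);d2=onz(s,(370,250),.165);print(d1,d2)
# edges along roof rows
g=cv2.cvtColor(s["pixels"],cv2.COLOR_RGB2HSV)
for v in(165,180,200,220,240):print(v,[(u,tuple(g[v,u])) for u in(314,318,322,326,330)],[u for u in range(350,440) if g[v,u][1]>80][:1],[u for u in range(440,600) if g[v,u][1]<60][:1])
ce=(a+R.from_euler('z',.278).apply([.05,-.08,0]));print('origin from corner',ce)
E
```

```text
[0.43070552 0.39327566 0.165     ] [0.52729072 0.42098954 0.165     ] [0.47400962 0.25285569 0.165     ] 0.10048263451952082 yaw 0.2794297731568014 0.2991360590717076
[0.38661355 0.36635976 0.151     ] [0.40329736 0.31420121 0.151     ] [0.39495546 0.34028049 0.151     ] 0.05476188952170737 0.3095824795728759
[0.41546276 0.38682945 0.165     ] [0.43585413 0.32276211 0.165     ]
165 [(314, (np.uint8(18), np.uint8(116), np.uint8(165))), (318, (np.uint8(18), np.uint8(114), np.uint8(168))), (322, (np.uint8(17), np.uint8(116), np.uint8(172))), (326, (np.uint8(18), np.uint8(115), np.uint8(173))), (330, (np.uint8(18), np.uint8(122), np.uint8(173)))] [391] [550]
180 [(314, (np.uint8(18), np.uint8(124), np.uint8(168))), (318, (np.uint8(90), np.uint8(1), np.uint8(184))), (322, (np.uint8(75), np.uint8(3), np.uint8(187))), (326, (np.uint8(45), np.uint8(6), np.uint8(178))), (330, (np.uint8(18), np.uint8(126), np.uint8(115)))] [350] [546]
200 [(314, (np.uint8(18), np.uint8(122), np.uint8(215))), (318, (np.uint8(25), np.uint8(9), np.uint8(174))), (322, (np.uint8(80), np.uint8(4), np.uint8(188))), (326, (np.uint8(60), np.uint8(3), np.uint8(185))), (330, (np.uint8(18), np.uint8(122), np.uint8(217)))] [350] [542]
220 [(314, (np.uint8(19), np.uint8(35), np.uint8(198))), (318, (np.uint8(21), np.uint8(16), np.uint8(156))), (322, (np.uint8(80), np.uint8(4), np.uint8(188))), (326, (np.uint8(75), np.uint8(3), np.uint8(185))), (330, (np.uint8(19), np.uint8(35), np.uint8(199)))] [392] [538]
240 [(314, (np.uint8(18), np.uint8(35), np.uint8(198))), (318, (np.uint8(19), np.uint8(33), np.uint8(191))), (322, (np.uint8(75), np.uint8(3), np.uint8(187))), (326, (np.uint8(80), np.uint8(4), np.uint8(188))), (330, (np.uint8(50), np.uint8(4), np.uint8(185)))] [389] []
origin from corner [0.50074047 0.33006881 0.165     ]
```

```bash
python3 -m handwheel '{"delta_pos":[[0.13,0.08,0],[0,0,0.85],[0,0,0.85],[0,0,0.85],[0,0,0.85],[0,0,0],[0,0,0],[0,0,0],[0,0,0],[0,0,0]],"roll":[0,0,0,0,0,0,0,0,0,0],"claw":[0.28,0.28,0.28,0.28,0.28,0.28,0,0,0,0]}'
```

```text
t: 2.9
position: [0.3932, 0.3425, 0.3037]
tcp_rot: [0.6, 0.8, 0.001, -0.0]
contact_force: [-1.5, 6.1, -2.7]
opening: 0.0054
finger_force: 58.6
```

```bash
python3 -m handwheel '{"delta_pos":[[-0.1,-0.25,0],[-0.1,-0.25,0],[-0.1,-0.25,0],[-0.1,-0.25,0],[-0.1,-0.25,0],[0,0,0]],"roll":[-0.45,-0.45,-0.45,-0.45,-0.45,0],"claw":[0,0,0,0,0,0]}'
python3 -m handwheel '{"delta_pos":[[-0.1,-0.25,0],[0,0,0]],"roll":[-0.45,0],"claw":[0,0]}'
```

```text
t: 3.5
position: [0.365, 0.3128, 0.3037]
tcp_rot: [0.467, 0.884, 0.001, 0.001]
contact_force: [5.6, -1.5, -5.5]
opening: 0.0057
finger_force: 58.5
t: 3.7
position: [0.3611, 0.3069, 0.3038]
tcp_rot: [0.439, 0.898, 0.003, 0.002]
contact_force: [15.0, 9.3, -13.7]
opening: 0.006
finger_force: 58.5
```

```bash
python3 -m handwheel '{"delta_pos":[[0,0,0],[0,0,0],[0,0,-1],[0,0,-1],[-0.1,0.75,-0.2],[-0.1,0.75,0],[0,0.7,0],[0,0,0],[0,0,0]],"roll":[0,0,0,0,0,0,0,0,0],"claw":[0.28,0.28,0.28,0.28,0,0,0,0,0]}'
python3 - <<'E'
from rig import ctrl
import cv2
from h import *
s=ctrl.snapshot("wrist")
cv2.imwrite("pics/w2.png",s["pixels"][:,:,::-1])
c=np.array([.501,.329,0]);Rz=R.from_euler('z',.285)
o=ctrl.get_obs();q=Rz.inv().apply(o["position"]-c)-[-.052,-.08,0]
for th in(.36,.375,.39):
  u=np.array([-np.sin(th),np.cos(th),0]);n=np.array([np.cos(th),np.sin(th),0]);print(th,'along',q@u,'norm',q@n)
E
```

```text
t: 4.6
position: [0.416, 0.3423, 0.3687]
tcp_rot: [0.44, 0.898, -0.0, -0.0]
contact_force: [-1.0, -0.2, 0.1]
opening: 0.0
finger_force: 0.0
0.36 along 0.11834811164099829 norm 0.016691738086454976
0.375 along 0.1180844310457776 norm 0.018465015405680213
0.39 along 0.11779418195173653 norm 0.020234138174337876
```

View pics/w2.png

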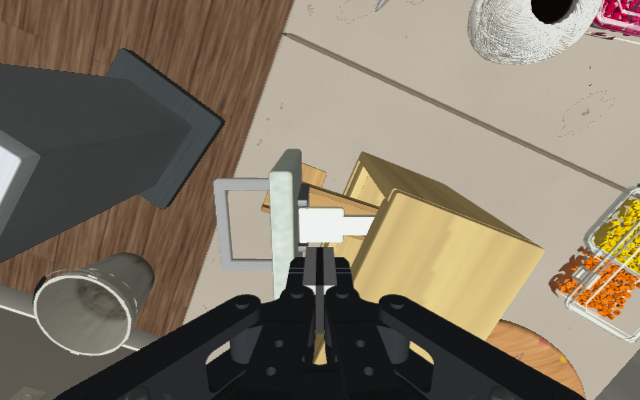

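The wrist view shows the door ajar with the white catch pad at about (321,225), the door's inner top edge at column 301, and the closed fingers at column 319.

```bash
python3 - <<'E'
from rig import ctrl
from h import *
s=ctrl.snapshot("wrist");o=ctrl.get_obs();A=R.from_quat(o["tcp_rot"])
for n,uv,z in(("pad",(321.5,225),.134),("padL",(300,225),.134),("padR",(344,225),.134),("padtop",(321,207),.134),("padbot",(321,243),.134),("doorin",(301,200),.165),("roof",(385,210),.165)):
    p=onz(s,uv,z);print(n,p.round(4),(A.inv().apply(p-o["position"])*1000).round(1))
E
```

```text
pad [0.4199 0.3402 0.134 ] [ -4.1   2.2 234.9]
padL [0.4082 0.3311 0.134 ] [ -4.1 -12.7 234.9]
padR [0.4322 0.3497 0.134 ] [ -4.1  17.7 234.9]
padtop [0.4116 0.3504 0.134 ] [  9.    1.8 234.9]
padbot [0.428  0.3292 0.134 ] [-17.8   1.8 234.9]
doorin [0.3935 0.3547 0.165 ] [ 23.6  -9.8 203.9]
roof [0.4356 0.3797 0.165 ] [ 17.5  38.7 203.9]
```

```bash
python3 -m handwheel '{"delta_pos":[[-0.13,0.13,0],[0,0,0.85],[0,0,0.85],[0,0,0]],"roll":[0,0,0,0],"claw":[0,0,0,0]}'
python3 -m handwheel '{"delta_pos":[[0,0,0.4],[0,0,0.25],[0,0,0.2],[0,0,0]],"roll":[0,0,0,0],"claw":[0,0,0,0]}'
```

```text
t: 5.1
position: [0.4213, 0.3412, 0.3151]
tcp_rot: [0.44, 0.898, -0.002, -0.001]
contact_force: [-0.0, -0.6, 0.2]
opening: 0.0002
finger_force: 0.0
t: 5.5
position: [0.4228, 0.3425, 0.2966]
tcp_rot: [0.44, 0.898, 0.004, 0.002]
contact_force: [-0.8, 0.6, 31.6]
opening: 0.0
finger_force: 14.3
```

```bash
python3 - <<'E'
from rig import ctrl
import cv2
s=ctrl.snapshot("wrist");t=ctrl.snapshot("scene");o=ctrl.get_obs()
print(o["contact_force"],o["moment"],o["position"])
a=cv2.resize(s["pixels"][120:320,200:420],(440,400));b=cv2.resize(t["pixels"][140:250,180:300],(360,330));b=cv2.copyMakeBorder(b,0,70,0,0,0)
cv2.imwrite("pics/w3.png",cv2.hconcat([a,b])[:,:,::-1])
E
```

```text
[ 0.08474545 -0.08909272 32.52461552] [-0.2744239   0.48165138 -0.02436009] [0.42267184 0.34247238 0.2965412 ]
```

View pics/w3.png

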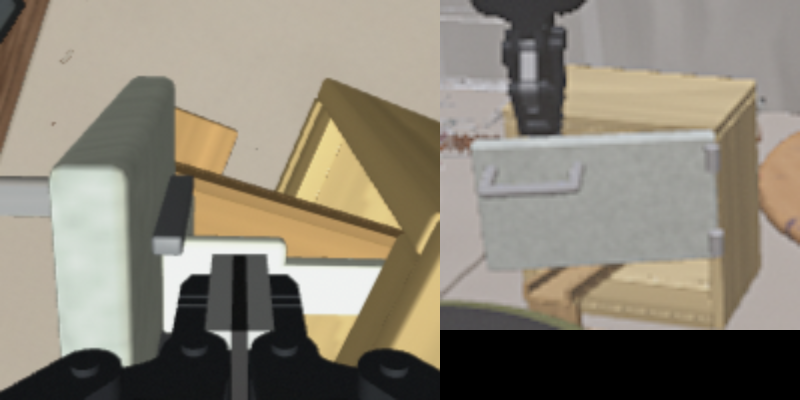

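The crop shows the fingers resting on the pad. The moment puts the 32 N about 17 mm toward the door, so a finger's outer bulge is sitting on the door's top edge. I'll lift and turn a quarter so the slim side lies across the gap.

```bash
python3 -m handwheel '{"delta_pos":[[0,0,-0.95],[0,0,-0.95],[0,0,0],[0,0,0],[0,0,0],[0,0,0],[0,0,0],[0,0,0],[0,0,0],[0,0,0],[0,0,0],[0,0,0],[0,0,0],[0,0,0],[0,0,0]],"roll":[0,0,-0.94,-0.94,-0.94,-0.94,-0.94,-0.94,-0.94,-0.94,-0.94,-0.94,-0.94,-0.94,0],"claw":[0,0,0,0,0,0,0,0,0,0,0,0,0,0,0]}'
python3 -m handwheel '{"delta_pos":[[0,0,0.8],[0,0,0.7],[0,0,0]],"roll":[0,0,0],"claw":[0,0,0]}'
```

```text
t: 7.1
position: [0.4217, 0.3418, 0.3494]
tcp_rot: [-0.327, 0.945, 0.0, 0.0]
contact_force: [-0.5, -0.1, -0.2]
opening: 0.0
finger_force: 0.0
t: 7.4
position: [0.4215, 0.3416, 0.3024]
tcp_rot: [-0.324, 0.946, -0.0, -0.001]
contact_force: [-1.0, -0.2, 3.7]
opening: -0.0001
finger_force: 1.6
```

```bash
python3 -m handwheel '{"delta_pos":[[0,0,0.2],[0,0,0.17],[0,0,0]],"roll":[0,0,0],"claw":[0,0,0]}'
python3 -c "
from rig import ctrl
o=ctrl.get_obs();print(o['position'],o['contact_force'],o['moment'])"
```

```text
t: 7.7
position: [0.4218, 0.3418, 0.2934]
tcp_rot: [-0.325, 0.946, 0.0, 0.0]
contact_force: [0.4, -0.2, 4.0]
opening: 0.0003
finger_force: 2.3
[0.42179005 0.34177634 0.29336514] [ 0.36759394 -0.23864221  3.97892126] [-0.07611613 -0.11822184 -0.03967986]
```

```bash
python3 -m handwheel '{"delta_pos":[[0.15,0,0.06],[0.15,0,0],[0.24,0.025,0],[0.24,0.025,0],[0.24,0.025,0],[0.24,0.025,0],[0,0,0]],"roll":[0,0,-0.45,-0.45,-0.45,-0.45,0],"claw":[0,0,0,0,0,0,0]}'
python3 - <<'E'
from rig import ctrl
import cv2
o=ctrl.get_obs();print(o['position'],o['contact_force'],o['moment'])
s=ctrl.snapshot("wrist");t=ctrl.snapshot("scene")
a=cv2.resize(s["pixels"][60:340,150:460],(440,400));b=cv2.resize(t["pixels"][140:250,180:300],(360,330));b=cv2.copyMakeBorder(b,0,70,0,0,0)
cv2.imwrite("pics/w4.png",cv2.hconcat([a,b])[:,:,::-1])
E
```

```text
t: 8.4
position: [0.3915, 0.3181, 0.2919]
tcp_rot: [-0.442, 0.897, -0.0, 0.0]
contact_force: [1.3, -2.3, 4.8]
opening: 0.0003
finger_force: 2.4
[0.39145303 0.31812208 0.29186569] [ 1.32192528 -2.25200785  4.82238014] [-0.41415547 -0.3215765  -0.00615299]
```

View pics/w4.png

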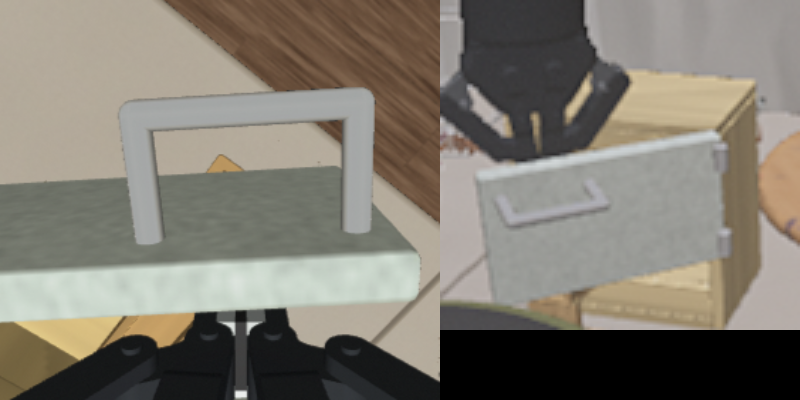

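The crop shows the door pushed past the rail, with the fingers behind it and the catch held down. The geometry gives θ≈0.61. I'll work out the rest of the swing.

```bash
python3 - <<'E'
from rig import ctrl
from h import *
o=ctrl.get_obs();A=R.from_quat(o["tcp_rot"]);H=np.array([.4736,.2376]);ty=np.radians(142.4)
p=o["position"][:2]
print('joints',o["joint_pos"].round(2))
for th in np.arange(.73,2.06,.13):
    u=np.array([np.cos(np.pi/2+.285+th),np.sin(np.pi/2+.285+th)]);n=np.array([np.cos(.285+th),np.sin(.285+th)])
    ph=max(0,th-.62);d=11*np.cos(ph)+14.5*np.sin(ph)
    r=.115 if th<.9 else .115
    q=H+r*u+d/1000*n;e=A.inv().apply([*(q-p),0])/.03;print(round(th,2),q.round(3),e.round(2));p=q
E
```

```text
joints [ 0.61  0.33  1.77 -0.    1.05 -1.87]
0.73 [0.383 0.309] [ 0.44  0.05 -0.  ]
0.86 [0.375 0.298] [ 0.45 -0.02 -0.  ]
0.99 [0.368 0.286] [ 0.45 -0.07 -0.  ]
1.12 [0.363 0.273] [ 0.45 -0.13 -0.  ]
1.25 [0.359 0.259] [ 0.44 -0.19 -0.  ]
1.38 [0.357 0.245] [ 0.42 -0.25 -0.  ]
1.51 [0.357 0.23 ] [ 0.39 -0.3  -0.  ]
1.64 [0.359 0.215] [ 0.36 -0.36 -0.  ]
1.77 [0.364 0.2  ] [ 0.31 -0.41  0.  ]
1.9 [0.37  0.185] [ 0.26 -0.46  0.  ]
2.03 [0.378 0.172] [ 0.19 -0.5   0.  ]
```

```bash
python3 -m handwheel '{"delta_pos":[[0.22,0.02,0],[0.22,0.02,0],[0,0,-0.35],[0,0,-0.35],[0.45,-0.02,0],[0.45,-0.07,0],[0.45,-0.13,0],[0.44,-0.19,0],[0.42,-0.25,0],[0,0,0]],"roll":[0,0,0,0,0,0,0,0,0,0],"claw":[0,0,0,0,0,0,0,0,0,0]}'
python3 -m handwheel '{"delta_pos":[[0.39,-0.3,0],[0.36,-0.36,0],[0.31,-0.41,0],[0.26,-0.46,0],[0.19,-0.5,0],[0,0,0]],"roll":[0,0,0,0,0,0],"claw":[0,0,0,0,0,0]}'
```

```text
t: 9.5
position: [0.3579, 0.2431, 0.3125]
tcp_rot: [-0.441, 0.897, -0.0, -0.0]
contact_force: [-0.1, 1.0, -0.2]
opening: -0.0003
finger_force: 0.0
t: 10.1
position: [0.3793, 0.1705, 0.3124]
tcp_rot: [-0.441, 0.898, -0.0, 0.0]
contact_force: [0.2, -0.4, 0.9]
opening: -0.0002
finger_force: 0.0
```

```bash
python3 -m handwheel '{"delta_pos":[[0,0,-1],[0,0,-1],[0,0,-1],[0.47,-0.98,0],[0.47,-0.98,0],[0.47,-0.98,0],[0.47,-0.98,0],[0.47,-0.98,0],[0.47,-0.98,0],[0.47,-0.98,0],[0.47,-0.98,0],[0,0,0]],"roll":[0,0,0,0,0,0,0,0,0,0,0,0],"claw":[0,0,0,0.5,0.5,0.5,0.5,0.5,0.5,0.5,0.5,0.5]}'
python3 - <<'E'
from rig import ctrl
import cv2
s=ctrl.snapshot("wrist");t=ctrl.snapshot("top")
b=cv2.resize(t["pixels"][150:280,200:440],(480,260));
a=cv2.resize(s["pixels"],(480,300))
cv2.imwrite("pics/w5.png",cv2.vconcat([a,b])[:,:,::-1])
E
```

```text
t: 11.3
position: [0.5001, -0.0263, 0.4016]
tcp_rot: [-0.422, 0.907, -0.014, -0.008]
contact_force: [0.2, 0.8, 0.6]
opening: 0.0428
finger_force: 0.0
```

View pics/w5.png

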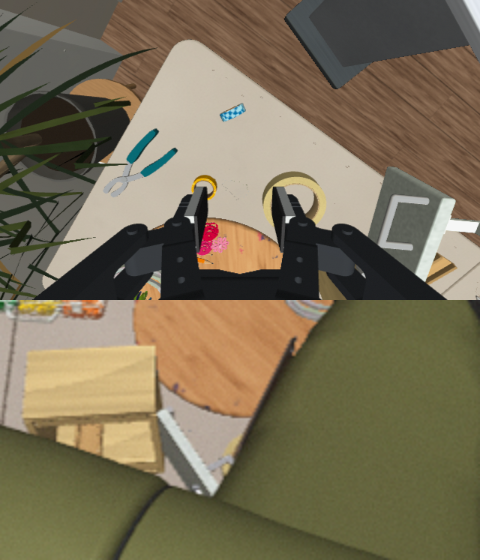

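The wrist view shows the roll at about (309,149) in full pixels and the door wide open, and the top view confirms the open door. Next I'll measure the roll.

```bash
cat > roll.py <<'E'
from rig import ctrl
from h import *
s=ctrl.snapshot("wrist");o=ctrl.get_obs();A=R.from_quat(o["tcp_rot"])
h=cv2.cvtColor(s["pixels"],cv2.COLOR_RGB2HSV);m=cv2.inRange(h,(85,50,60),(118,255,255))
m=cv2.morphologyEx(m,cv2.MORPH_CLOSE,np.ones((7,7)))
k,l,st,ce=cv2.connectedComponentsWithStats(m)
for i in range(1,k):
    if st[i,4]<80 or not(150<ce[i][0]<520 and ce[i][1]<330):continue
    pts=np.argwhere(l==i)[:,::-1].astype(np.float32);r=cv2.minAreaRect(pts);b=cv2.boxPoints(r)
    w=np.array([onz(s,x,.034) for x in b]);e=[w[1]-w[0],w[2]-w[1]];e.sort(key=np.linalg.norm)
    c=w.mean(0);print(st[i],r,'c',c.round(4),'sizes',[np.linalg.norm(x).round(4) for x in e],'long dir',np.degrees(np.arctan2(e[1][1],e[1][0])).round(1),'tool',(A.inv().apply(c-o["position"])/.03).round(3))
E
python3 roll.py
```

```text
[291 138  35  24 376] ((308.6072998046875, 150.0658416748047), (12.222530364990234, 33.59449768066406), 65.224853515625) c [ 0.4886 -0.0664  0.034 ] sizes [np.float64(0.0128), np.float64(0.0358)] long dir 164.4 tool [ 0.947 -0.409 12.299]
[167 171  42  47 598] ((187.2195281982422, 192.97561645507812), (12.806248664855957, 57.784297943115234), 38.65980911254883) c [ 0.6239 -0.117   0.034 ] sizes [np.float64(0.0134), np.float64(0.0697)] long dir -172.1 tool [-0.659 -4.951 12.337]
[185 197  50  38 531] ((210.5234832763672, 216.46847534179688), (10.9635009765625, 57.35328674316406), 55.124671936035156) c [ 0.6234 -0.0811  0.034 ] sizes [np.float64(0.0122), np.float64(0.0697)] long dir 174.3 tool [-1.567 -4.167 12.299]
```

```bash
python3 -m handwheel '{"delta_pos":[[0.45,-0.2,0],[0.45,-0.2,0],[0,0,0],[0,0,0],[0,0,0],[0,0,0],[0,0,0],[0,0,0],[0,0,0],[0,0,0],[0,0,0],[0,0,0]],"roll":[0,0,0.92,0.92,0.92,0.92,0.92,0.92,0.92,0.92,0.92,0],"claw":[0.5,0.5,0.5,0.5,0.5,0.5,0.5,0.5,0.5,0.5,0.5,0.5]}'; python3 roll.py|head -3
```

```text
t: 12.65
position: [0.4923, -0.038, 0.4024]
tcp_rot: [0.152, 0.988, -0.024, 0.001]
contact_force: [-0.7, 0.1, -0.1]
opening: 0.0427
finger_force: 0.0
[304 159  12  34 372] ((309.5, 175.5), (33.0, 11.0), 90.0) c [ 0.4874 -0.0654  0.034 ] sizes [np.float64(0.0119), np.float64(0.0369)] long dir -17.8 tool [ 6.000e-03 -3.540e-01  1.231e+01]
[326 257  18  49 462] ((334.61761474609375, 280.5294189453125), (49.67707824707031, 10.521127700805664), 77.47119140625) c [ 0.6214 -0.0768  0.034 ] sizes [np.float64(0.0126), np.float64(0.0686)] long dir -5.4 tool [-4.374  0.608 12.308]
[295 266  28  46 523] ((307.55194091796875, 288.8145446777344), (50.11559295654297, 12.6923189163208), 60.64224624633789) c [ 0.6234 -0.1121  0.034 ] sizes [np.float64(0.0162), np.float64(0.0679)] long dir 8.6 tool [-4.785 -0.496 12.363]
```

```bash
python3 -m handwheel '{"delta_pos":[[0,0,0]],"roll":[0],"claw":[0.5]}';python3 - <<'E'
from rig import ctrl
from h import *
o=ctrl.get_obs();print(o["joint_pos"].round(3),o["joint_velocities"].round(3));print(R.from_quat(o["tcp_rot"]).as_matrix().round(3),o["position"])
E
```

```text
t: 12.8
position: [0.4925, -0.0379, 0.4023]
tcp_rot: [0.149, 0.989, -0.023, 0.001]
contact_force: [-0.2, 0.8, 0.7]
opening: 0.0427
finger_force: 0.0
[-0.144  0.177  1.679 -0.049  1.284 -1.401] [ 0.002  0.004 -0.003  0.001  0.001  0.01 ]
[[-0.955  0.295 -0.004]
 [ 0.295  0.954 -0.047]
 [-0.01  -0.046 -0.999]] [ 0.49245883 -0.03793352  0.40234062]
```

```bash
python3 -m handwheel '{"delta_pos":[[0,-0.1,0.3],[0,-0.1,0.5],[0,-0.1,0.5],[0,0,0.5],[0,0,0]],"roll":[0,0,0,0,0],"claw":[0.5,0.5,0.5,0.5,0.5]}';python3 - <<'E'
from rig import ctrl
from h import *
o=ctrl.get_obs();print(o["joint_pos"].round(3));print(R.from_quat(o["tcp_rot"]).as_matrix().round(3),o["position"])
E
python3 roll.py|head -1
```

```text
t: 13.3
position: [0.4893, -0.0492, 0.3465]
tcp_rot: [0.15, 0.988, -0.023, -0.001]
contact_force: [-0.3, 0.6, 0.1]
opening: 0.0424
finger_force: 0.0
[-0.168  0.23   1.752 -0.051  1.161 -1.416]
[[-0.955  0.297 -0.008]
 [ 0.297  0.954 -0.046]
 [-0.006 -0.047 -0.999]] [ 0.48929912 -0.04919046  0.34651105]
[310 170  15  40 522] ((316.79754638671875, 189.52195739746094), (39.324554443359375, 13.430943489074707), 88.21009063720703) c [ 0.4866 -0.0658  0.034 ] sizes [np.float64(0.0122), np.float64(0.0376)] long dir -15.4 tool [ 7.0000e-03 -7.4000e-02  1.0476e+01]
```

```bash
python3 -m handwheel '{"delta_pos":[[0,-0.07,0.5],[0,0,0.95],[0,0,0.95],[0,0,0.95],[0,0,0.95],[0,0,0.75],[0,0,0.45],[0,0,0],[0,0,0],[0,0,0],[0,0,0],[0,0,0]],"roll":[0,0,0,0,0,0,0,0,0,0,0,0],"claw":[0.5,0.5,0.5,0.5,0.5,0.5,0.5,0.5,0,0,0,0]}'
python3 - <<'E'
from rig import ctrl
from h import *
o=ctrl.get_obs();print(R.from_quat(o["tcp_rot"]).as_matrix().round(3),o["position"],o["opening"])
E
```

```text
t: 14.55
position: [0.4887, -0.0587, 0.1851]
tcp_rot: [0.151, 0.988, -0.023, 0.002]
contact_force: [0.0, -0.4, 7.6]
opening: 0.011
finger_force: 60.5
[[-0.954  0.298 -0.003]
 [ 0.298  0.953 -0.047]
 [-0.012 -0.046 -0.999]] [ 0.4887193  -0.05866974  0.18508525] 0.011021289892477304
```

```bash
python3 -m handwheel '{"delta_pos":[[0,0,-0.5],[0,0,-0.9],[0,0,-0.9],[0,0,-0.9],[0,0,-0.9],[0,0,-0.9],[0,0,-0.9],[0,0,-0.9],[0,0,-0.4],[0,0,0],[0,0,0],[0,0,0],[0,0,0],[0,0,0],[0,0,0]],"roll":[0,0,0,0,0,0,0,0,0,-0.8,-0.8,-0.8,-0.8,-0.8,-0.2],"claw":[0,0,0,0,0,0,0,0,0,0,0,0,0,0,0]}'
python3 - <<'E'
from rig import ctrl
from h import *
o=ctrl.get_obs();M=R.from_quat(o["tcp_rot"]).as_matrix();p=o["position"];print(M.round(3),p,o["opening"],np.degrees(np.arctan2(M[1,1],M[0,1])))
g=p+.155*M[:,2];t=np.array([.4042,.3215,g[2]]);print(M.T@(t-g)/.03)
E
```

```text
t: 16.05
position: [0.4893, -0.0486, 0.3992]
tcp_rot: [-0.142, 0.99, -0.023, -0.006]
contact_force: [-0.6, -0.5, 0.0]
opening: 0.0108
finger_force: 59.5
[[-0.959 -0.282 -0.005]
 [-0.282  0.958 -0.047]
 [ 0.018 -0.043 -0.999]] [ 0.4892533  -0.0485618   0.39920763] 0.010839369896578289 106.40840740765027
[-0.8495898  12.8447306  -0.57029488]
```

```bash
python3 -m handwheel '{"delta_pos":[[-0.04,0.64,-0.03],[-0.04,0.64,-0.03],[-0.04,0.64,-0.03],[-0.04,0.64,-0.03],[-0.04,0.64,-0.03],[-0.04,0.64,-0.03],[-0.04,0.64,-0.03],[-0.04,0.64,-0.03],[-0.04,0.64,-0.03],[-0.04,0.64,-0.03],[-0.04,0.64,-0.03],[-0.04,0.64,-0.03],[-0.04,0.64,-0.03],[-0.04,0.64,-0.03],[-0.04,0.64,-0.03],[-0.04,0.64,-0.03],[-0.04,0.64,-0.03],[-0.04,0.64,-0.03],[-0.04,0.64,-0.03]],"roll":[0,0,0,0,0,0,0,0,0,0,0,0,0,0,0,0,0,0,0],"claw":[0,0,0,0,0,0,0,0,0,0,0,0,0,0,0,0,0,0,0]}'
cat > g.py <<'E'
from rig import ctrl
from h import *
o=ctrl.get_obs();M=R.from_quat(o["tcp_rot"]).as_matrix();p=o["position"];print(M.round(3),p,o["opening"],np.degrees(np.arctan2(M[1,1],M[0,1])))
g=p+.155*M[:,2];t=np.array([.4042,.3215,.0865]);print('grasp',g,'units to target',M.T@(t-g)/.03)
E
python3 g.py; python3 - <<'E'
from rig import ctrl
import cv2
s=ctrl.snapshot("wrist");cv2.imwrite("pics/w6.png",s["pixels"][:,:,::-1])
E
```

```text
t: 17.95
position: [0.409, 0.3092, 0.4002]
tcp_rot: [-0.14, 0.99, -0.023, -0.006]
contact_force: [-0.1, -0.3, -0.3]
opening: 0.0112
finger_force: 59.5
[[-0.961 -0.277 -0.005]
 [-0.277  0.96  -0.047]
 [ 0.018 -0.044 -0.999]] [0.4090483  0.30921846 0.40017488] 0.011221495114912938 106.11288189337914
grasp [0.40826611 0.30193576 0.24534804] units to target [-0.14487394  0.89513448  5.2590625 ]
```

View pics/w6.png

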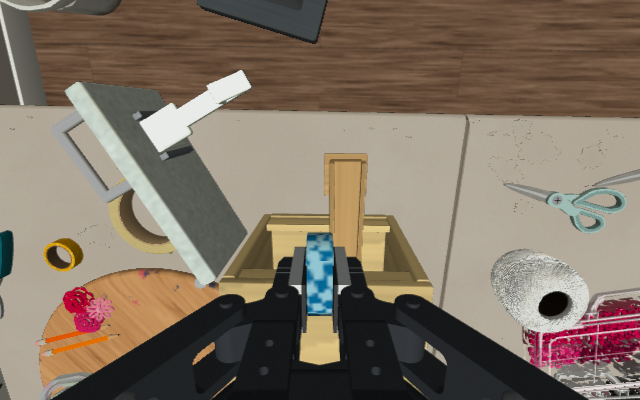

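The wrist view shows the chute trough centred at column ~348 (outer end at row ~157), the roll in the fingers at (320,275), and the open door and tongue at left, clear of the chute.

```bash
python3 - <<'E'
from rig import ctrl
from h import *
s=ctrl.snapshot("wrist")
g=cv2.cvtColor(s["pixels"],cv2.COLOR_RGB2GRAY)
for v in(175,195,210):print(v,g[v,320:376].tolist())
Rz=R.from_euler('z',.285)
for uv,z in(((346,157),.062),((347.5,180),.058),((348.5,210),.053)):
    p=onz(s,uv,z);print(p.round(4),Rz.inv().apply(p-[.501,.329,0]).round(4))
E
```

```text
175 [169, 160, 132, 154, 154, 154, 145, 115, 135, 137, 139, 139, 142, 162, 161, 156, 153, 154, 154, 156, 158, 161, 160, 159, 158, 159, 161, 161, 160, 160, 159, 158, 158, 157, 158, 159, 160, 150, 111, 125, 136, 138, 141, 138, 126, 142, 171, 172, 171, 172, 172, 173, 174, 173, 174, 174]
195 [170, 170, 169, 167, 166, 166, 160, 135, 136, 139, 142, 135, 116, 162, 159, 156, 153, 155, 155, 158, 159, 161, 159, 158, 160, 160, 161, 161, 161, 159, 159, 158, 160, 159, 158, 160, 151, 113, 131, 137, 139, 146, 160, 155, 170, 171, 171, 172, 171, 171, 172, 173, 173, 172, 173, 173]
210 [171, 171, 170, 171, 171, 171, 164, 137, 137, 140, 142, 140, 134, 163, 160, 157, 155, 156, 157, 159, 160, 160, 159, 159, 159, 162, 162, 161, 161, 160, 159, 159, 160, 159, 159, 155, 125, 104, 138, 140, 143, 141, 140, 173, 171, 171, 172, 173, 172, 172, 172, 172, 171, 170, 169, 170]
[0.3747 0.313  0.062 ] [-0.1257  0.0201  0.062 ]
[0.3969 0.3217 0.058 ] [-0.1019  0.0223  0.058 ]
[0.4284 0.333  0.053 ] [-0.0686  0.0243  0.053 ]
```

```bash
sed -i 's/\[.4042,.3215,.0865\]/[.3927,.3181,.0876]/' g.py; python3 g.py|tail -1
```

```text
grasp [0.40799787 0.30261489 0.24522894] units to target [0.25083137 0.86597645 5.22697558]
```

```bash
python3 -m handwheel '{"delta_pos":[[0.12,0.43,0],[0.13,0.43,0],[0,0,0.8],[0,0,0.8],[0,0,0.8],[0,0,0.8],[0,0,0.8],[0,0,0.6],[0,0,0.3],[0,0,0]],"roll":[0,0,0,0,0,0,0,0,0,0],"claw":[0,0,0,0,0,0,0,0,0,0]}'; python3 g.py
```

```text
t: 19.05
position: [0.3939, 0.3244, 0.252]
tcp_rot: [-0.141, 0.99, -0.023, -0.006]
contact_force: [0.5, 0.5, 0.0]
opening: 0.011
finger_force: 59.5
[[-0.96  -0.279 -0.006]
 [-0.279  0.959 -0.048]
 [ 0.019 -0.044 -0.999]] [0.39393463 0.32435023 0.25198901] 0.010961189688665116 106.2345502325689
grasp [0.39300854 0.31696781 0.09716769] units to target [-0.00671359  0.05312615  0.31681933]
```

```bash
python3 -m handwheel '{"delta_pos":[[0,0.05,0.15],[0,0,0.12],[0,0,0]],"roll":[0,0,0],"claw":[0,0,0]}'; python3 g.py|tail -1
```

```text
t: 19.35
position: [0.3937, 0.3254, 0.2446]
tcp_rot: [-0.141, 0.99, -0.023, -0.006]
contact_force: [-0.4, -1.0, -1.0]
opening: 0.0113
finger_force: 59.5
grasp [0.39302353 0.31818599 0.08978755] units to target [0.00988811 0.00343425 0.07302063]
```

```bash
python3 -m handwheel '{"delta_pos":[[0,0,0.06],[0,0,0]],"roll":[0,0],"claw":[0,0]}'; python3 -m handwheel '{"delta_pos":[[0,0,0],[0,0,0],[0,0,0],[0,0,0],[0,0,0],[0,0,0]],"roll":[0,0,0,0,0,0],"claw":[0.3,0.3,0.5,0.5,0.5,0.5]}'
python3 - <<'E'
from rig import ctrl
import cv2
s=ctrl.snapshot("wrist");cv2.imwrite("pics/w7.png",s["pixels"][:,:,::-1])
E
```

```text
t: 19.55
position: [0.3938, 0.3253, 0.2429]
tcp_rot: [-0.141, 0.99, -0.023, -0.005]
contact_force: [0.2, -1.0, 1.0]
opening: 0.0111
finger_force: 59.7
t: 20.15
position: [0.3937, 0.3253, 0.2427]
tcp_rot: [-0.141, 0.99, -0.023, -0.006]
contact_force: [0.2, -0.7, 0.1]
opening: 0.0427
finger_force: 0.0
```

View pics/w7.png

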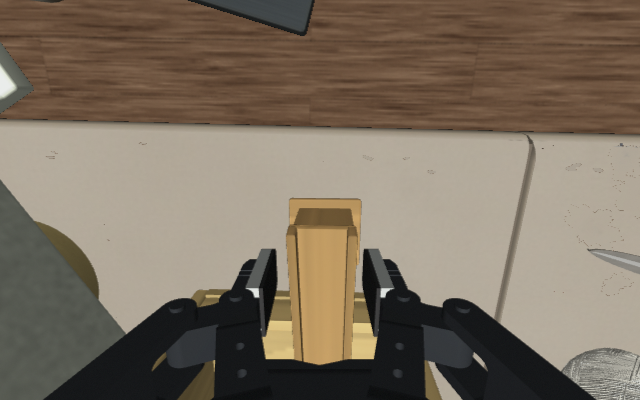

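The wrist view shows the roll gone from between the open fingers and the chute empty under them, so it rolled inward. I'll lift, check by colour mask and plan the shutting.

```bash
python3 -m handwheel '{"delta_pos":[[0,0,-0.5],[0,0,-0.8],[0,0,-0.8],[0,0,-0.8],[0,0,-0.8],[0,0,-0.8],[0,0,-0.5],[0,0,0]],"roll":[0,0,0,0,0,0,0,0],"claw":[0.5,0.5,0.5,0.5,0,0,0,0]}'
cat > plan.py <<'E'
from rig import ctrl
from h import *
o=ctrl.get_obs();M=R.from_quat(o["tcp_rot"]).as_matrix();p=o["position"]+.160*M[:,2];H=np.array([.4736,.2376]);ty=np.arctan2(M[1,1],M[0,1])
print('tip',p.round(4),'M',M.round(3).tolist())
def q(th,extra=0,r=.120,z=.140):
    u=np.array([np.cos(np.pi/2+.285+th),np.sin(np.pi/2+.285+th)]);a=.285+th;n=np.array([np.cos(a),np.sin(a)])
    d=.051+.0145*abs(np.cos(ty-a))+.011*abs(np.sin(ty-a))+extra
    return np.array([*(H+r*u-d*n),z])
E
python3 - <<'E'
from plan import *
print('to start',M.T@(q(2.03,.03,z=p[2])-p)/.03, q(2.03,.03), 'down',(p[2]-.140)/.03)
for n in("scene","top","wrist"):
    s=ctrl.snapshot(n);h=cv2.cvtColor(s["pixels"],cv2.COLOR_RGB2HSV);m=cv2.inRange(h,(90,90,60),(115,255,255))
    k,l,st,ce=cv2.connectedComponentsWithStats(m)
    print(n,[(ce[i].round(0).tolist(),int(st[i,4])) for i in range(1,k) if st[i,4]>8 and 180<ce[i][0]<460])
    if n!="wrist":print(' roll at back would be at',[proj(s,R.from_euler('z',.285).apply([x,.02,.05])+[.501,.329,0]).round(0) for x in(.02,-.03)])
E
```

```text
t: 21.0
position: [0.3945, 0.3323, 0.3945]
tcp_rot: [-0.141, 0.99, -0.022, -0.004]
contact_force: [-0.2, 0.0, 0.2]
opening: -0.0001
finger_force: 0.0
tip [0.3942 0.3252 0.2346] M [[-0.96, -0.279, -0.002], [-0.279, 0.959, -0.045], [0.014, -0.042, -0.999]]
to start [ 0.38983243 -8.26698069  0.35561942] [0.45230363 0.0835759  0.14      ] down 3.154678236471564
scene [([444.0, 84.0], 13), ([434.0, 104.0], 25), ([380.0, 112.0], 11), ([382.0, 121.0], 12), ([426.0, 124.0], 11), ([420.0, 141.0], 29), ([390.0, 143.0], 35), ([388.0, 167.0], 33), ([242.0, 215.0], 14), ([434.0, 250.0], 90), ([452.0, 255.0], 96)]
 roll at back would be at [array([242., 212.]), array([233., 222.])]
top [([408.0, 53.0], 17), ([397.0, 77.0], 9), ([392.0, 90.0], 16), ([359.0, 118.0], 19), ([357.0, 133.0], 13), ([404.0, 208.0], 70), ([418.0, 210.0], 80)]
 roll at back would be at [array([244., 208.]), array([243., 224.])]
wrist []
```

The blue blob at (242,215) in the scene view matches the roll at the back of the chute. Next I'll go round to the outside of the handle.

```bash
python3 -m handwheel '{"delta_pos":[[0.03,-0.59,0.025],[0.03,-0.59,0.025],[0.03,-0.59,0.025],[0.03,-0.59,0.025],[0.03,-0.59,0.025],[0.03,-0.59,0.025],[0.03,-0.59,0.025],[0.03,-0.59,0.025],[0.03,-0.59,0.025],[0.03,-0.59,0.025],[0.03,-0.59,0.025],[0.03,-0.59,0.025],[0.03,-0.59,0.025],[0.03,-0.59,0.025],[0,0,0]],"roll":[0,0,0,0,0,0,0,0,0,0,0,0,0,0,0],"claw":[0,0,0,0,0,0,0,0,0,0,0,0,0,0,0]}'
python3 - <<'E'
from plan import *
print('to start',M.T@(q(2.03,.03)-p)/.03)
# door silhouette: handle/door pixels location via wrist: predicted handle ends at th=2.03
s=ctrl.snapshot("wrist")
h=cv2.cvtColor(s["pixels"],cv2.COLOR_RGB2HSV)
for th in(1.9,1.97,2.03,2.1):
    e=[]
    for r in(.092,.12,.148):
        u=np.array([np.cos(np.pi/2+.285+th),np.sin(np.pi/2+.285+th)]);n=np.array([np.cos(.285+th),np.sin(.285+th)])
        uv=proj(s,np.array([*(H+r*u-.047*n),.15]));x,y=uv.round().astype(int);e.append((x,y,h[y,x].tolist() if 0<=x<640 and 0<=y<400 else None))
    print(th,e)
E
```

```text
t: 22.65
position: [0.4518, 0.0893, 0.392]
tcp_rot: [-0.14, 0.99, -0.023, -0.007]
contact_force: [0.3, 0.6, -1.1]
opening: 0.0
finger_force: 0.0
tip [0.4508 0.0818 0.2322] M [[-0.961, -0.278, -0.006], [-0.277, 0.96, -0.047], [0.019, -0.043, -0.999]]
to start [-0.12473629  0.17764441  3.06720911]
1.9 [(np.int64(423), np.int64(210), [19, 35, 181]), (np.int64(413), np.int64(173), [19, 35, 181]), (np.int64(402), np.int64(133), [39, 21, 87])]
1.97 [(np.int64(416), np.int64(217), [18, 35, 182]), (np.int64(403), np.int64(181), [19, 33, 183]), (np.int64(389), np.int64(143), [20, 36, 184])]
2.03 [(np.int64(410), np.int64(224), [30, 13, 155]), (np.int64(394), np.int64(189), [19, 35, 182]), (np.int64(378), np.int64(153), [26, 14, 145])]
2.1 [(np.int64(403), np.int64(232), [80, 5, 170]), (np.int64(385), np.int64(199), [90, 4, 171]), (np.int64(366), np.int64(164), [25, 10, 147])]
```

```bash
python3 -m handwheel '{"delta_pos":[[-0.12,-0.1,0.4],[0,0,0.8],[0,0,0.8],[0,0,0.7],[0,0,0.35],[0,0,0]],"roll":[0,0,0,0,0,0],"claw":[0,0,0,0,0,0]}'
python3 - <<'E'
from plan import *
for th in np.r_[2.05,np.arange(1.97,-.01,-.09)]:
    t=q(th);print(round(th,2),(M.T@(t-p)/.03).round(2),end=' ');p=t
E
```

```text
t: 23.3
position: [0.4553, 0.0848, 0.3002]
tcp_rot: [-0.141, 0.99, -0.023, -0.007]
contact_force: [0.5, 0.2, -0.3]
opening: -0.0001
finger_force: 0.0
tip [0.454  0.0772 0.1404] M [[-0.96, -0.28, -0.008], [-0.28, 0.959, -0.047], [0.02, -0.043, -0.999]]
2.05 [ 0.36  1.06 -0.03] 1.97 [ 0.31  0.22 -0.  ] 1.88 [ 0.32  0.28 -0.01] 1.79 [ 0.3   0.31 -0.01] 1.7 [ 0.27  0.34 -0.01] 1.61 [ 0.23  0.37 -0.01] 1.52 [ 0.2   0.36 -0.01] 1.43 [ 0.17  0.35 -0.01] 1.34 [ 0.14  0.37 -0.01] 1.25 [ 0.1   0.38 -0.01] 1.16 [ 0.07  0.39 -0.02] 1.07 [ 0.03  0.4  -0.02] 0.98 [-0.01  0.41 -0.02] 0.89 [-0.05  0.41 -0.02] 0.8 [-0.09  0.41 -0.02] 0.71 [-0.13  0.4  -0.02] 0.62 [-0.17  0.39 -0.02] 0.53 [-0.21  0.38 -0.02] 0.44 [-0.24  0.36 -0.02] 0.35 [-0.28  0.33 -0.02] 0.26 [-0.31  0.31 -0.02] 0.17 [-0.34  0.27 -0.02] 0.08 [-0.37  0.24 -0.02]
```

```bash
python3 -m handwheel '{"delta_pos":[[0.18,0.53,-0.02],[0.18,0.53,-0.02],[0.31,0.22,0],[0.32,0.28,-0.01],[0.3,0.31,-0.01],[0.27,0.34,-0.01],[0.23,0.37,-0.01],[0.2,0.36,-0.01],[0.17,0.35,-0.01],[0.14,0.37,-0.01],[0.1,0.38,-0.01],[0.07,0.39,-0.02],[0.03,0.4,-0.02],[0,0,0]],"roll":[0,0,0,0,0,0,0,0,0,0,0,0,0,0],"claw":[0,0,0,0,0,0,0,0,0,0,0,0,0,0]}'
python3 - <<'E'
from plan import *
print('vs 1.07',(M.T@(q(1.07)-p)/.03).round(2))
s=ctrl.snapshot("wrist");h=cv2.cvtColor(s["pixels"],cv2.COLOR_RGB2HSV)
for th in(2.0,1.3,1.2,1.15,1.1,1.07,1.04,1.0,.9,.8):
    e=[]
    for r in(.105,.13,.15):
        u=np.array([np.cos(np.pi/2+.285+th),np.sin(np.pi/2+.285+th)]);n=np.array([np.cos(.285+th),np.sin(.285+th)])
        uv=proj(s,np.array([*(H+r*u-(.047 if r<.14 else .007)*n),.151 if r<.14 else .165]));x,y=uv.round().astype(int);e.append((int(x),int(y),h[y,x].tolist() if 0<=x<640 and 0<=y<400 else None))
    print(th,e)
E
```

```text
t: 24.7
position: [0.3425, 0.2039, 0.3015]
tcp_rot: [-0.142, 0.99, -0.023, -0.006]
contact_force: [0.1, -0.7, -0.2]
opening: 0.0003
finger_force: 0.0
tip [0.3418 0.1964 0.1417] M [[-0.96, -0.281, -0.005], [-0.28, 0.959, -0.047], [0.018, -0.043, -0.999]]
vs 1.07 [ 0.01 -0.01  0.06]
2.0 [(152, 392, [105, 29, 53]), (123, 354, [19, 34, 218]), (153, 311, [25, 92, 232])]
1.3 [(286, 333, [108, 38, 34]), (300, 287, [98, 31, 33]), (411, 289, [39, 21, 122])]
1.2 [(311, 331, [103, 33, 54]), (332, 287, [105, 9, 55]), (448, 300, [27, 11, 207])]
1.15 [(324, 331, [90, 9, 87]), (348, 288, [113, 30, 34]), (466, 306, [43, 24, 129])]
1.1 [(337, 332, [100, 25, 31]), (364, 289, [23, 12, 172]), (484, 313, [65, 6, 244])]
1.07 [(344, 333, [105, 31, 33]), (373, 291, [75, 5, 209]), (494, 317, [60, 7, 243])]
1.04 [(352, 333, [102, 40, 32]), (382, 292, [41, 22, 126]), (503, 322, [60, 6, 243])]
1.0 [(362, 335, [110, 23, 33]), (395, 295, [105, 28, 36]), (516, 329, [19, 32, 223])]
0.9 [(386, 340, [107, 30, 77]), (425, 303, [41, 22, 125]), (545, 347, [20, 31, 221])]
0.8 [(410, 347, [39, 21, 123]), (454, 314, [38, 22, 126]), (570, 368, [22, 29, 222])]
```

```bash
python3 -m handwheel '{"delta_pos":[[-0.01,0.41,-0.01],[-0.05,0.41,-0.01],[-0.09,0.41,-0.01],[-0.13,0.4,-0.01],[-0.17,0.39,-0.01],[-0.21,0.38,-0.01],[-0.24,0.36,-0.01],[0,0,0]],"roll":[0,0,0,0,0,0,0,0],"claw":[0,0,0,0,0,0,0,0]}'
python3 -m handwheel '{"delta_pos":[[-0.28,0.33,-0.02],[-0.31,0.31,-0.02],[-0.34,0.27,-0.02],[0,0,0]],"roll":[0,0,0,0],"claw":[0,0,0,0]}'
python3 - <<'E'
from plan import *
print('to .17/.0',(M.T@(q(.17)-p)/.03).round(2),(M.T@(q(0.0)-p)/.03).round(2))
E
```

```text
t: 25.55
position: [0.3461, 0.291, 0.2994]
tcp_rot: [-0.142, 0.99, -0.023, -0.006]
contact_force: [0.3, -0.4, -0.5]
opening: 0.0001
finger_force: 0.0
t: 25.95
position: [0.3653, 0.3244, 0.2996]
tcp_rot: [-0.141, 0.99, -0.023, -0.005]
contact_force: [1.0, 0.5, 0.0]
opening: 0.0002
finger_force: 0.0
tip [0.3646 0.317  0.1398] M [[-0.96, -0.28, -0.004], [-0.279, 0.959, -0.046], [0.017, -0.043, -0.999]]
to .17/.0 [ 0.05  0.02 -0.01] [-0.67  0.44 -0.04]
```

```bash
python3 -m handwheel '{"delta_pos":[[-0.35,0.26,-0.02],[-0.3,0.2,-0.02],[-0.05,0,0],[0,0,0]],"roll":[0,0,0,0],"claw":[0,0,0,0]}'
python3 -m handwheel '{"delta_pos":[[-0.1,0,0],[-0.1,0,0],[0,0,0]],"roll":[0,0,0],"claw":[0,0,0]}'
```

```text
t: 26.35
position: [0.3812, 0.3427, 0.2998]
tcp_rot: [-0.141, 0.99, -0.023, -0.006]
contact_force: [-0.2, -0.4, -0.1]
opening: -0.0005
finger_force: 0.0
t: 26.65
position: [0.3854, 0.3442, 0.2996]
tcp_rot: [-0.141, 0.99, -0.024, -0.009]
contact_force: [-26.3, -8.0, 14.0]
opening: -0.0001
finger_force: 14.1
```

```bash
python3 -m handwheel '{"delta_pos":[[0.3,0,0],[0.9,0,0],[0.9,0,0],[0,0,-0.9],[0,0,-0.9],[0,0,-0.9],[0,0,-0.9],[0,0,0]],"roll":[0,0,0,0,0,0,0,0],"claw":[0,0,0,0,0,0,0,0]}'
python3 - <<'E'
from plan import *
s=ctrl.snapshot("wrist");h=cv2.cvtColor(s["pixels"],cv2.COLOR_RGB2HSV)
import math
def at(th,r,d,z):
    u=np.array([np.cos(np.pi/2+.285+th),np.sin(np.pi/2+.285+th)]);n=np.array([np.cos(.285+th),np.sin(.285+th)])
    return np.array([*(H+r*u-d*n),z])
S=ctrl.snapshot("scene");hs=cv2.cvtColor(S["pixels"],cv2.COLOR_RGB2HSV)
for nm,c,g in(("w",s,h),("s",S,hs)):
  for th in(-.02,0,.03,.06,.1,.15,.3):
    o2=[]
    for r,d,z in((.1,.047,.151),(.12,.047,.151),(.14,.047,.151),(.155,.007,.165)):
        x,y=proj(c,at(th,r,d,z)).round().astype(int);o2.append((int(x),int(y),g[y,x].tolist() if 0<=x<640 and 0<=y<400 else None))
    print(nm,th,o2)
m=cv2.inRange(hs,(90,90,60),(115,255,255));k,l,st,ce=cv2.connectedComponentsWithStats(m)
print([(ce[i].round(0).tolist(),int(st[i,4])) for i in range(1,k) if st[i,4]>3 and 190<ce[i][0]<290 or ce[i][1]>240 and i])
E
```

```text
t: 27.45
position: [0.327, 0.3321, 0.4122]
tcp_rot: [-0.141, 0.99, -0.021, -0.003]
contact_force: [-0.4, -0.2, -0.5]
opening: 0.0
finger_force: 0.0
tip [0.327  0.3252 0.2524] M [[-0.96, -0.279, -0.0], [-0.279, 0.959, -0.043], [0.012, -0.041, -0.999]]
w -0.02 [(296, 289, [102, 44, 29]), (319, 290, [0, 0, 75]), (343, 291, [113, 34, 30]), (360, 343, [107, 26, 69])]
w 0 [(294, 287, [105, 34, 30]), (318, 287, [90, 3, 76]), (342, 288, [105, 18, 29]), (360, 340, [108, 23, 56])]
w 0.03 [(293, 284, [105, 36, 28]), (317, 283, [0, 0, 22]), (341, 283, [120, 26, 29]), (360, 335, [113, 35, 29])]
w 0.06 [(291, 280, [120, 26, 29]), (315, 280, [70, 8, 93]), (339, 279, [105, 36, 28]), (360, 331, [105, 19, 27])]
w 0.1 [(288, 276, [110, 26, 29]), (312, 275, [60, 5, 103]), (336, 273, [108, 22, 57]), (359, 324, [100, 27, 28])]
w 0.15 [(284, 271, [21, 112, 150]), (308, 268, [70, 7, 103]), (332, 265, [60, 7, 104]), (358, 316, [120, 10, 26])]
w 0.3 [(271, 257, [18, 33, 198]), (294, 250, [18, 123, 218]), (318, 244, [18, 123, 190]), (351, 291, [102, 44, 29])]
s -0.02 [(215, 193, [110, 5, 169]), (206, 192, [110, 5, 167]), (197, 191, [132, 7, 171]), (199, 177, [90, 4, 182])]
s 0 [(215, 193, [110, 5, 169]), (206, 192, [110, 5, 167]), (197, 191, [132, 7, 171]), (199, 177, [90, 4, 182])]
s 0.03 [(215, 194, [126, 7, 177]), (206, 193, [132, 7, 177]), (196, 192, [126, 7, 176]), (198, 178, [96, 6, 197])]
s 0.06 [(215, 194, [126, 7, 177]), (206, 194, [150, 5, 158]), (196, 193, [160, 5, 157]), (197, 179, [60, 1, 174])]
s 0.1 [(215, 195, [165, 6, 157]), (205, 195, [10, 7, 116]), (196, 194, [8, 8, 124]), (196, 180, [11, 12, 169])]
s 0.15 [(216, 196, [8, 8, 123]), (206, 196, [38, 7, 139]), (196, 196, [8, 15, 186]), (194, 181, [9, 15, 175])]
s 0.3 [(217, 200, [30, 5, 160]), (207, 200, [42, 8, 159]), (196, 200, [9, 14, 177]), (192, 186, [10, 86, 127])]
[([434.0, 250.0], 90), ([452.0, 255.0], 97), ([439.0, 250.0], 1), ([328.0, 395.0], 1)]
```

```bash
python3 - <<'E'
from rig import ctrl
import cv2,numpy as np
s=ctrl.snapshot("scene")["pixels"][:,:,::-1];a=cv2.imread("pics/scene0.png")
g=lambda x:cv2.cvtColor(np.ascontiguousarray(x),cv2.COLOR_BGR2GRAY).astype(np.float32)
for n,(y0,y1,x0,x1) in dict(handle=(175,200,192,238),dooredge=(172,190,192,285),doorbottom=(210,228,195,280),big=(235,275,300,360),flat=(238,260,382,410),punch=(228,272,425,460),rollspot=(268,294,398,420)).items():
    A,B=g(a[y0:y1,x0:x1]),g(s[y0:y1,x0:x1]);print(n,cv2.phaseCorrelate(A,B),np.abs(A-B).mean())
E
```

```text
handle ((0.2745735977129087, 0.05273504445358412), 1.030597151517868) 7.2226086
dooredge ((0.160539580450056, -0.17338358750204463), 0.9877062519943273) 5.4510155
doorbottom ((-0.010208763950728894, -0.1187734197189485), 0.9839584135714873) 5.027451
big ((-0.15854141809341016, 0.06623160182514809), 0.9525133760770162) 4.9108334
flat ((0.03736163064789899, 0.03421404189617938), 0.9788803468147914) 4.537338
punch ((-0.010254349893255466, 0.49860465621269867), 1.0006182266606225) 4.5454545
rollspot ((0.12999216228534394, 0.25591407125688015), 0.25124640744409443) 24.526224
```

```bash
python3 -c "
from rig import ctrl
print(ctrl.close_job())"
```

```text
the job is handed in; nothing more can be done
None
```

The job is handed in at about 27.5 s on the robot's clock: the roll rolled down the chute into the cupboard, the door is pushed fully shut, and camera comparison shows the other things unmoved, but I inferred the catch snapping up from the door closing and did not see it.

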